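Set the vegetable slicer to four millimetres

TASK

Set the vegetable slicer to cut 4 mm slices: with a fingertip, gently flick the exposed edge of its green thickness wheel forward, click by click, until the wheel's white line stands at the fourth black mark after the red dot (red is closed, every click adds 1 mm) and the wheel rests in that click. Nothing is to be gripped or picked up: keep off the blade and leave everything else on the worktop where it stands.

Things in the scene. Friction and masses are not known exactly. Their poses are not given: they have to be found in the camera images.
- thickness_wheel (a joint): green five-lobed thumbwheel, ten clicks a turn, upright axis. 0 = white line at the red dot; +0.628 rad (36 deg) per click, fourth mark 2.513; stops just past 0 and just past 3.14. Grows counter-clockwise from above: a push along the slicer's -y on the exposed edge. About 2.5 N at the edge frees it; past half-way (0.314 rad) it snaps into the next click, and left alone it rests in a click.
- wheel_axis (a point): middle of the wheel, on its axis, 94 mm above the worktop, half-way up the wheel's 12 mm thickness. Axes are the slicer's: x across it, from the wheel's exposed edge inwards; y along it to the wheel end; z up. Hub radius 17 mm; five upright round noses of 6 mm radius centred 28 mm from the axis, 72 deg apart. The head's top is flush with the wheel's, with no finger room round the inner half.
- wheel_edge (a point): fixed point of the slicer at the outermost middle of the wheel's exposed edge, 34 mm from wheel_axis along -x, same height and axes. The head's side face lies 11 mm from the axis, so the wheel stands out 23 mm past it; outside that face it is free down to the worktop. After an even number of clicks two noses stand 36 deg to either side of this point as seen from the axis, after an odd number one nose stands at it.
- white_line (a point): on the wheel and turning with it: outer end of the white line on the black cap of its top face, 18 mm from the axis. Seen from the axis its bearing (from the slicer's +x towards +y) is -90 deg plus the joint value; the noses stand 18 deg, then every 72 deg, counter-clockwise from it.
- fourth_mark (a point): the fourth black mark after the red dot, on the head's top, 42 mm from the wheel axis at bearing 54 deg (from the slicer's +x towards +y). The scale round the wheel: red dot at -90 deg, black marks growing from thin to thick at -54, -18, 18, 54 and 90 deg.
- slicer: vegetable slicer, white frame with a steel deck over a clear catch box, held to the worktop by suction feet, so that it does not move: 130 mm across (x), long in y from -229 mm (carrying handle) to +190 mm (wheel head), 102 mm high. Origin under its middle on the worktop. The wheel axis lies at x = -54, y = +142 mm.
- blade_mid (a point): middle of the slicing edge of the sharp straight blade that crosses the deck, 109 mm wide along the slicer's x, 102 mm above the worktop, 160 mm from the wheel along the slicer's -y
- blade: the same blade, a steel strip 109 x 16 x 2 mm; origin at the middle of its underside
- food_holder: loose green food holder of the slicer, a round flange of 90 mm with a knob, 66 mm high, standing in front of the slicer; origin under its middle
- spice_jar: loose amber jar with a black cap, 48 mm diameter, 95 mm high, behind the slicer; origin under its middle
- knife: loose cook's knife with white handle lying on the white chopping board, 270 mm long along its x, 18 mm high; origin under it
- pepper: loose red pepper standing on the chopping board, 78 mm diameter, 84 mm high; origin under it
- soap: loose dish soap bottle with red cap, 70 mm diameter, 219 mm high; origin under it
- wine_glass_a: loose empty stemmed wine glass, 76 mm diameter, 193 mm high; origin under its foot
- wine_glass_b: loose empty stemmed wine glass, as the other

How it is judged:
At the end, for the whole second after the job is handed in: the thickness wheel rests in its fourth click after closed (joint 2.513 within 0.12 rad, not turning), and every loose thing is within 20 mm of where it stood (value of joint thickness_wheel between 2.39 and 2.64 rad and velocity of joint thickness_wheel between -0.1 and 0.1 rad/s and distance of each of food_holder, spice_jar, knife, pepper, soap, wine_glass_a, wine_glass_b from where it was at the start of the episode below 0.02 m); the robot touches nothing.
It fails at once if a loose thing was lifted, carried or shoved more than 20 mm (distance of any of food_holder, spice_jar, knife, pepper, soap, wine_glass_a, wine_glass_b from where it was at the start of the episode above 0.02 m).
It fails at once if the robot touched the slicer's blade (contact force between any of the fingers, the arm and blade above 0.5 N).
It fails at once if the slicer or its wheel was pushed roughly, with more than 25 N (contact force between any of the fingers, the arm and slicer above 25 N).
It also fails if it takes over 48 s, if anything falls off the work surface, if the arm or the gripper's body presses on something with over 40 N, if the wrist force passes 120 N, or if a joint passes its speed limit or range.

ROBOT

A 7-joint arm with a two-finger parallel gripper is mounted at the origin on the work surface. World frame = base frame: x ahead of the robot, y to its left, z up, the work surface at z = 0. Lengths are in m, angles in rad, forces in N, time in s.
With the tool pointing down it reaches from about 0.35 to 0.9 m from the base axis. Payload 19.9 kg.
Tool frame: the origin (TCP) lies between the finger pads; the fingertips stand 11 mm ahead of it and the grasp point (between the pads) lies 8 mm behind it; z points along the fingers, y is the direction in which the jaws open and shut (so a half turn about z gives the same grasp; the last joint's range is limited). The gripper opens to 85 mm and grips with 20 to 120 N. Pads are 22 mm wide; open, the fingers measure 114 mm over their backs; the gripper's body (76 mm by 85 mm) begins 54 mm behind the grasp point. The pads swing forward as they close: fully open they stand 13 mm farther back than shut.
Start: joints at [1.232, 0.417, -0.01, 1.614, 0.005, 1.111, -0.053], TCP at [0.183, -0.597, 0.21] pointing down, gripper open.
Joint ranges: [-2.81, 2.81], [-0.39, 2.02], [-1.27, 1.25], [0.06, 2.57], [-1.19, 4.33], [0.19, 2], [-2.82, 2.82]. Speed limits (rad/s): [1.89, 1.89, 2.39, 2.39, 3.01, 3.01, 3.01].

INTERFACE

Orientations are given as a 3x3 rotation matrix whose columns are the frame's x, y, z axes.
In Python, from station import * gives the robot as it stands.
- The arm moves only by the shell command python3 -m jog 'ROWS' [FORCE]. ROWS is JSON, a list of rows, each an object with "travel": the shift along the tool's x, y, z in m, a list of three; "angular": the turn, a rotation vector about the tool's x, y, z in rad, a list of three; "claw": the gripper command: -1 is fully open, 1 is shut, values between are in proportion. A call has exactly 8 rows; each row is the pose to reach, as a shift and turn from the pose commanded when the call began, along the tool's axes at that moment; what a row does not reach only later rows make up. A row lasts 1/12 s, in which the tool goes at most 41.7 mm and 7.16 degrees, less where a joint would pass 70% of its speed; a pose out of reach is approached as far as the arm can. A call with a gripper value outside its range is refused whole. The fingers move at their own pace and stop on an object; FORCE is the grip in N (left out, the last holds). Time passes only in rows, so rows that repeat a pose let the fingers close, or fill a call up. It gives the time, the measured TCP pose, the force and the opening at its end, in the units of the state.
- sense(): the state, without advancing time (a new reading comes with each control period).
- snapshot(name): name is "scene" or "top" or "wrist"; returns the picture (384x512x3 uint8, red, green, blue); there is no depth.
- camera_info(name): a dict with "fx", "fy", "cx", "cy" (pixels), "dist" ([k1, k2, p1, p2, k3] as OpenCV has them; the pictures are not rectified), "view" (4x4, takes a point from world to camera coordinates). Camera axes: x right, y down, z forward; pixel columns grow to the right and rows downward; lengths in m; the calibration is good to about 2 mm. A picture is of the moment at which its call begins: read the wrist's pose just before it. camera_info takes no time and is no camera call; for the wrist camera it gives the pose at the moment of the call.
- close_job(): hands the job in, once; it reports no verdict.
The state is a dict: "time_s": time; "joint_pos": joint angles; "dq": joint speeds; "effort": joint torques, N m; "tool_pos": TCP position; "tcp_rot": TCP orientation; "ft_force": force on the tool from outside, world axes, zero at the start; "torque": the same for the moment, N m; "gripper_width": finger opening in m.
Only numpy, scipy, OpenCV 4.12 (cv2) and the standard library are available. Lean on these libraries where they do the work, as an engineer would, in place of code of your own. Each camera call takes 0.05 s, during which the arm holds its last target.

## Working session

There is one attempt and no reset: what is moved stays moved. The work goes in short steps, Python scripts to look and compute and a shell command to move; the robot and the scene stay as the last step left them, time stands still between calls to the robot, and variables do not carry over. Pictures are saved under pics/ and viewed, and the job is handed in when it is done.

```bash
ls; mkdir -p pics; python3 - <<'E'
from station import *
import cv2
s=sense();print(s)
for n in("scene","top","wrist"):
    ci=camera_info(n);print(n,{k:(v if k!='view' else v) for k,v in ci.items()})
    cv2.imwrite(f"pics/{n}0.png",cv2.cvtColor(snapshot(n),cv2.COLOR_RGB2BGR))
E
```

```text
pics
{'time_s': 0.0, 'joint_pos': array([ 1.23151252,  0.41794855, -0.01030132,  1.6141985 ,  0.00469391,
        1.11068081, -0.05301291]), 'dq': array([ 8.80186196e-04, -4.92655863e-05, -1.02066301e-03, -3.10028472e-04,
        1.23635706e-03, -6.78981388e-04, -7.08617329e-04]), 'effort': array([ 9.06605474e-04, -8.64449000e+01,  6.79084193e-01, -4.34902668e+01,
        1.90845405e-02,  7.35730282e-03, -1.71142324e-05]), 'tool_pos': array([ 0.18325343, -0.59713375,  0.20936593]), 'tcp_rot': array([[ 9.55991637e-01,  2.93393592e-01, -4.36970504e-04],
       [ 2.93393905e-01, -9.55990973e-01,  1.12982389e-03],
       [-8.62567666e-05, -1.20830667e-03, -9.99999266e-01]]), 'ft_force': array([ 0.22753088, -0.48757182, -0.39276347]), 'torque': array([-0.00334866, -0.00302392, -0.02201767]), 'gripper_width': 0.08564178721087141}
scene {'fx': 367.10885687531277, 'fy': 367.10885687531277, 'cx': 248.41602916794704, 'cy': 191.58235090498775, 'dist': array([-0.05258502,  0.        ,  0.        ,  0.        ,  0.        ]), 'view': array([[-0.22326673,  0.97474025, -0.00578029,  0.08049733],
  
[... 470 characters left out ...]
02604, -0.12246955,  0.55720861],
       [ 0.12185019, -0.0241883 , -0.99225373,  1.30897416],
       [ 0.        ,  0.        ,  0.        ,  1.        ]])}
wrist {'fx': 340.38980538889047, 'fy': 340.38980538889047, 'cx': 254.21333169240606, 'cy': 198.01369071760269, 'dist': array([-0.02342145,  0.        ,  0.        ,  0.        ,  0.        ]), 'view': array([[ 2.93319244e-01, -9.56014481e-01, -3.65117613e-04,
        -6.24543477e-01],
       [-9.20526292e-01, -2.82533998e-01,  2.69825657e-01,
        -3.46301765e-02],
       [-2.58060394e-01, -7.88089573e-02, -9.62909124e-01,
         3.77587554e-01],
       [ 0.00000000e+00,  0.00000000e+00,  0.00000000e+00,
         1.00000000e+00]])}
```

View pics/top0.png

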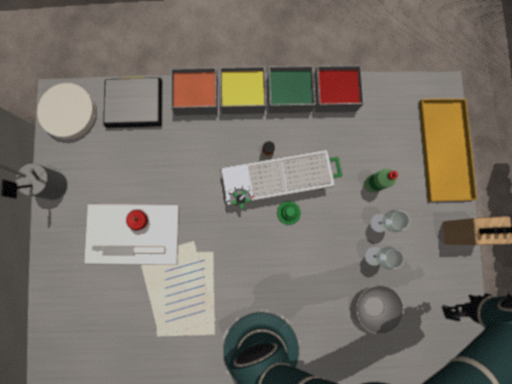

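View pics/scene0.png

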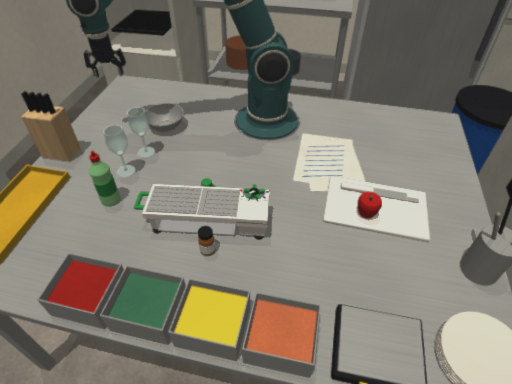

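View pics/wrist0.png

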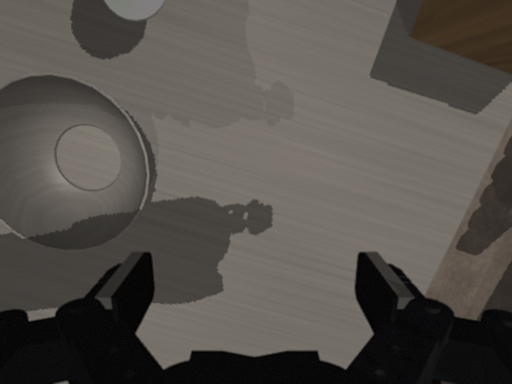

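The top view shows the slicer in the middle. Its wheel is near (240,198) on the robot side, the handle is at (338,165), the holder at (289,212), and the glasses and soap are at x≈380. Next I'll zoom in and measure.

```bash
cat > h.py <<'E'
import numpy as np, cv2
from station import *
def ray(ci,px,z):
    K=np.array([[ci['fx'],0,ci['cx']],[0,ci['fy'],ci['cy']],[0,0,1]])
    p=cv2.undistortPoints(np.array(px,float).reshape(-1,1,2),K,np.array(ci['dist'])).reshape(-1,2)
    V=np.array(ci['view']);R=V[:3,:3];o=-R.T@V[:3,3]
    d=np.c_[p,np.ones(len(p))]@R
    return o+d*((z-o[2])/d[:,2])[:,None]
def proj(ci,P):
    K=np.array([[ci['fx'],0,ci['cx']],[0,ci['fy'],ci['cy']],[0,0,1]])
    V=np.array(ci['view']);rv=cv2.Rodrigues(V[:3,:3])[0]
    return cv2.projectPoints(np.array(P,float).reshape(-1,1,3),rv,V[:3,3],K,np.array(ci['dist']))[0].reshape(-1,2)
E
python3 - <<'E'
from h import *
im=cv2.imread("pics/top0.png");a=im[140:235,210:350]
cv2.imwrite("pics/top0z.png",cv2.resize(a,None,fx=5,fy=5,interpolation=cv2.INTER_CUBIC))
im2=cv2.imread("pics/scene0.png");a=im2[170:270,130:280]
cv2.imwrite("pics/scene0z.png",cv2.resize(a,None,fx=5,fy=5,interpolation=cv2.INTER_CUBIC))
for n,i,z in(("top",im,.1),("scene",im2,.1)):
    ci=camera_info(n);hsv=cv2.cvtColor(i,cv2.COLOR_BGR2HSV)
    m=cv2.inRange(hsv,(40,80,20),(90,255,255))
    c,_=cv2.findContours(m,cv2.RETR_EXTERNAL,cv2.CHAIN_APPROX_NONE)
    for k in c:
        if cv2.contourArea(k)>25:
            (x,y),r=cv2.minEnclosingCircle(k);print(n,cv2.contourArea(k),x,y,r,ray(ci,[(x,y)],z).round(4))
E
```

```text
top 761.5 458.0 383.0 32.000099182128906 [[-0.1152 -0.6676  0.1   ]]
top 1983.0 269.0 352.0 44.41856384277344 [[ 0.0199 -0.0251  0.1   ]]
top 2061.5 502.0 340.5 43.442588806152344 [[ 0.0168 -0.8381  0.1   ]]
top 382.5 288.5247497558594 212.37278747558594 11.63913631439209 [[ 0.4852 -0.1084  0.1   ]]
top 342.0 379.73419189453125 181.75949096679688 14.374008178710938 [[ 0.5845 -0.4373  0.1   ]]
top 54.0 335.0 167.0 9.848958015441895 [[ 0.6412 -0.2801  0.1   ]]
top 1195.5 291.0 86.5 24.703338623046875 [[ 0.9429 -0.1368  0.1   ]]
scene 2349.0 143.5 299.5 37.822052001953125 [[ 0.9707 -0.1281  0.1   ]]
scene 72.0 141.5 200.0 10.30786418914795 [[ 0.6555 -0.2757  0.1   ]]
scene 52.5 255.0 193.0 8.944372177124023 [[0.5481 0.065  0.1   ]]
scene 58.0 207.0 183.5 6.18475866317749 [[ 0.5399 -0.0968  0.1   ]]
scene 731.5 103.80392456054688 183.10784912109375 22.82661247253418 [[ 0.6122 -0.4308  0.1   ]]
scene 833.0 266.5 120.0 29.770050048828125 [[0.1457 0.0246 0.1   ]]
scene 1339.5 269.0 75.0 41.97628402709961 [[-0.2151 -0.0329  0.1   ]]
scene 863.0 255.69923400878906 21.836206436157227 22.47047996520996 [[-0.8398 -0.2299  0.1   ]]
scene 68.5 105.0 7.71875 9.196789741516113 [[-0.8986 -1.2557  0.1   ]]
```

View pics/top0z.png

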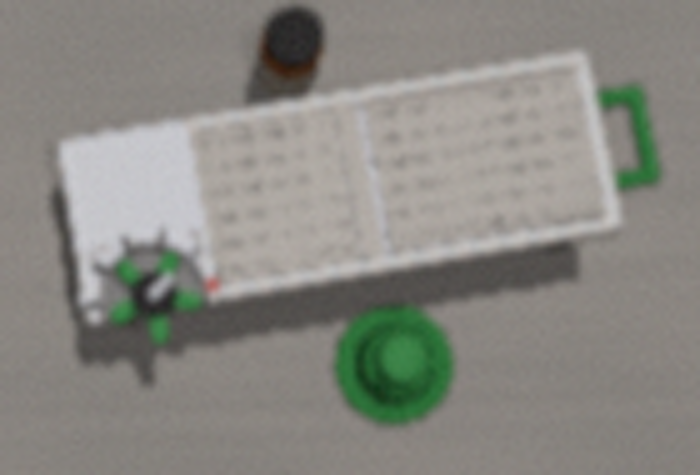

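View pics/scene0z.png

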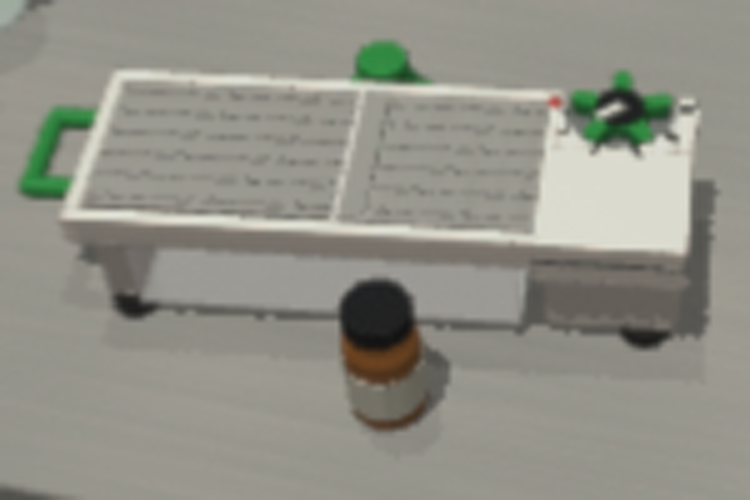

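The white line points about one click past the red dot, and one nose stands at the exposed edge, so the wheel starts at click 1. Now the geometry.

```bash
python3 - <<'E'
from h import *
ci=camera_info("top")
z=lambda p:[(210+(x+.5)/5-.5,140+(y+.5)/5-.5) for x,y in p]
P=ray(ci,z([(62,143),(583,55),(620,222),(215,298),(213,285),(155,291)]),.1);print(P.round(4))
for a,b in((1,0),(2,3)):
    d=P[b]-P[a];print("yaw",np.degrees(np.arctan2(-d[0],d[1])))
cs=camera_info("scene")
zs=lambda p:[(130+(x+.5)/5-.5,170+(y+.5)/5-.5) for x,y in p]
Q=ray(cs,zs([(118,72),(555,93),(65,217),(688,252),(555,102),(620,106)]),.1);print(Q.round(4))
for a,b in((0,1),(2,3)):
    d=Q[b]-Q[a];print("yaw",np.degrees(np.arctan2(-d[0],d[1])))
# from corners -> body
E
```

```text
[[ 0.6465  0.1189  0.1   ]
 [ 0.7013 -0.2519  0.1   ]
 [ 0.5806 -0.2716  0.1   ]
 [ 0.5344  0.0148  0.1   ]
 [ 0.5435  0.0159  0.1   ]
 [ 0.5404  0.0563  0.1   ]]
yaw 8.393547880060463
yaw 9.159886986884683
[[ 0.5804 -0.2683  0.1   ]
 [ 0.5371  0.0153  0.1   ]
 [ 0.705  -0.2496  0.1   ]
 [ 0.6492  0.1237  0.1   ]
 [ 0.545   0.0172  0.1   ]
 [ 0.5395  0.0585  0.1   ]]
yaw 8.683635042437551
yaw 8.499467324447965
```

```bash
python3 -m jog '[{"travel":[0,0,-0.04],"angular":[0,0,0],"claw":-1},{"travel":[0.01,-0.01,-0.08],"angular":[0,0,0],"claw":-1},{"travel":[0.03,-0.035,-0.11],"angular":[0,0,0.03],"claw":-1},{"travel":[0.05,-0.07,-0.12],"angular":[0,0,0.06],"claw":-1},{"travel":[0.075,-0.10,-0.12],"angular":[0,0,0.09],"claw":-1},{"travel":[0.10,-0.13,-0.12],"angular":[0,0,0.12],"claw":-1},{"travel":[0.125,-0.16,-0.12],"angular":[0,0,0.147],"claw":-1},{"travel":[0.15,-0.19,-0.12],"angular":[0,0,0.147],"claw":-1}]'
```

```text
time_s: 0.82
tool_pos: [0.2712, -0.3699, 0.3299]
tcp_rot: [[0.989, 0.148, -0.0], [0.148, -0.989, -0.0], [-0.0, 0.0, -1.0]]
ft_force: [0.3, -0.4, -0.2]
gripper_width: 0.085
```

```bash
python3 -m jog '[{"travel":[0.018,-0.034,0],"angular":[0,0,0],"claw":-1},{"travel":[0.036,-0.068,0],"angular":[0,0,0],"claw":-1},{"travel":[0.054,-0.102,0],"angular":[0,0,0],"claw":-1},{"travel":[0.072,-0.136,0],"angular":[0,0,0],"claw":-1},{"travel":[0.09,-0.17,0],"angular":[0,0,0],"claw":-1},{"travel":[0.108,-0.204,0],"angular":[0,0,0],"claw":-1},{"travel":[0.126,-0.238,0],"angular":[0,0,0],"claw":-1},{"travel":[0.144,-0.272,0],"angular":[0,0,0],"claw":-1}]'
python3 -m jog '[{"travel":[0.018,-0.034,0],"angular":[0,0,0],"claw":-1},{"travel":[0.036,-0.068,0],"angular":[0,0,0],"claw":-1},{"travel":[0.054,-0.102,0],"angular":[0,0,0],"claw":-1},{"travel":[0.072,-0.136,0],"angular":[0,0,0],"claw":-1},{"travel":[0.09,-0.17,0.02],"angular":[0,0,0],"claw":-1},{"travel":[0.105,-0.2,0.05],"angular":[0,0,0],"claw":-1},{"travel":[0.105,-0.2,0.08],"angular":[0,0,0],"claw":-1},{"travel":[0.105,-0.2,0.08],"angular":[0,0,0],"claw":-1}]'
python3 - <<'E'
from h import *
s=sense();print(s['tool_pos'])
ci=camera_info("wrist");im=cv2.cvtColor(snapshot("wrist"),cv2.COLOR_RGB2BGR)
cv2.imwrite("pics/w1.png",im)
V=ci['view'];print(-V[:3,:3].T@V[:3,3])
E
```

```text
time_s: 1.48
tool_pos: [0.3726, -0.0794, 0.3301]
tcp_rot: [[0.989, 0.15, 0.0], [0.15, -0.989, -0.0], [0.0, 0.0, -1.0]]
ft_force: [1.1, -0.8, 0.1]
gripper_width: 0.0851
time_s: 2.15
tool_pos: [0.4439, 0.1333, 0.2452]
tcp_rot: [[0.988, 0.153, -0.007], [0.153, -0.988, 0.001], [-0.007, -0.002, -1.0]]
ft_force: [-0.5, -1.1, -1.5]
gripper_width: 0.0852
[0.44394245 0.1333159  0.24519942]
[0.51270977 0.14388378 0.40800873]
```

View pics/w1.png

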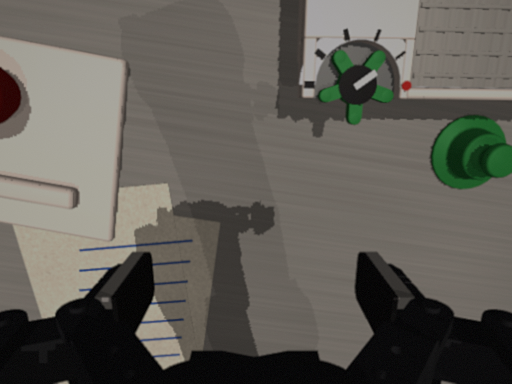

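The wrist view shows the wheel hub at about (358,85), its line towards the first mark at (400,55). The fourth mark is at (319,53) and the red dot at (406,86). The right-hand finger (tool +y) will do the pushing.

```bash
cat > meas.py <<'E'
import sys
from h import *
def meas(name,cam="wrist",ref=(0.540,0.0575),yaw=8.6):
    s=sense();ci=camera_info(cam);im=cv2.cvtColor(snapshot(cam),cv2.COLOR_RGB2BGR)
    cv2.imwrite(name,im)
    hsv=cv2.cvtColor(im,cv2.COLOR_BGR2HSV)
    c=proj(ci,[[ref[0],ref[1],.1]])[0]
    # rectified top patch of the wheel plane: sample world grid
    return s,ci,im,hsv,c
E
python3 - <<'E'
from h import *
s=sense();print(s['tool_pos'],s['tcp_rot'].round(4))
ci=camera_info("wrist");im=cv2.imread("pics/w1.png")
hsv=cv2.cvtColor(im,cv2.COLOR_BGR2HSV)
red=cv2.inRange(hsv,(0,120,80),(8,255,255))|cv2.inRange(hsv,(172,120,80),(180,255,255));red[:,:300]=0
yy,xx=np.nonzero(red);r=(xx.mean(),yy.mean())
crop=im[15:140,290:430];cv2.imwrite("pics/w1z.png",cv2.resize(crop,None,fx=5,fy=5,interpolation=cv2.INTER_CUBIC))
g=cv2.inRange(hsv,(45,100,30),(80,255,255));g[:,:310]=0;g[:,405:]=0;g[130:]=0
n,l,st,ce=cv2.connectedComponentsWithStats(g);print(r,[(st[i][4],ce[i].round(1)) for i in range(1,n) if st[i][4]>20])
P=ray(ci,[r,(309,85)],.1);d=P[1]-P[0];print(P.round(4),np.degrees(np.arctan2(-d[0],d[1])),np.linalg.norm(d),P.mean(0))
E
```

```text
[0.44479368 0.13243873 0.24800369] [[ 9.883e-01  1.522e-01 -5.300e-03]
 [ 1.522e-01 -9.884e-01  5.000e-04]
 [-5.100e-03 -1.300e-03 -1.000e+00]]
(np.float64(406.15384615384613), np.float64(85.2)) [(np.int32(937), array([341.4,  87.8])), (np.int32(281), array([375.,  60.])), (np.int32(264), array([382.3,  94.3]))]
[[0.547  0.014  0.1   ]
 [0.5338 0.098  0.1   ]] 8.895790893406112 0.08504566871943235 [0.54041351 0.05603448 0.1       ]
```

View pics/w1z.png

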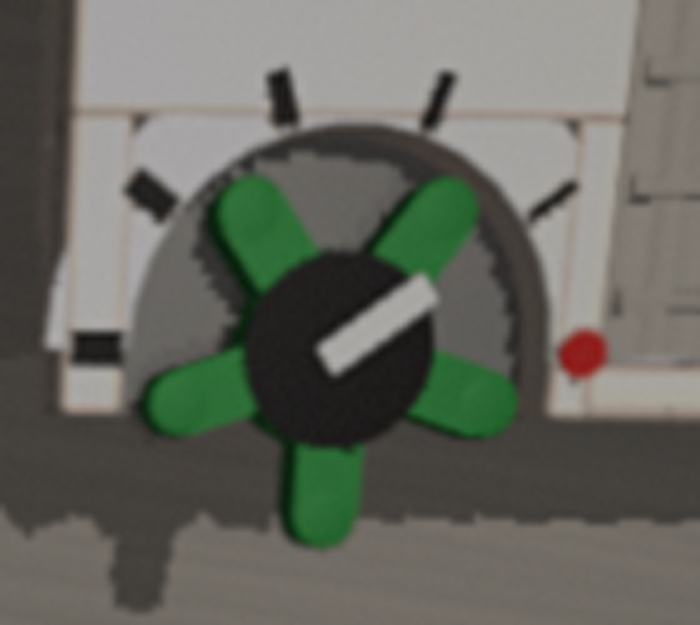

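```bash
python3 - <<'E'
from h import *
s=sense();ci=camera_info("wrist");im=cv2.cvtColor(snapshot("wrist"),cv2.COLOR_RGB2BGR)
cv2.imwrite("pics/w2.png",im)
R=s['tcp_rot'];p=s['tool_pos'];print(p,R.round(4),s['ft_force'])
big=cv2.resize(im,None,fx=4,fy=4,interpolation=cv2.INTER_CUBIC)
for x in(-.011,.011):
  for y in(.0427,.057):
    for z,c in((-.002,(0,0,255)),(-.03,(255,255,0))):
        q=proj(ci,[p+R@np.array([x,y,z])])[0]
        cv2.circle(big,tuple((q*4+1.5).astype(int)),4,c,-1);print(x,y,z,q.round(1))
crop=big[220*4:384*4,330*4:470*4]
crop=cv2.convertScaleAbs(crop,alpha=2.5,beta=20)
cv2.imwrite("pics/w2z.png",crop)
V=ci['view'];print("cam in tool",R.T@(-V[:3,:3].T@V[:3,3]-p))
E
```

```text
[0.44479368 0.13243873 0.24800369] [[ 9.883e-01  1.522e-01 -5.300e-03]
 [ 1.522e-01 -9.884e-01  5.000e-04]
 [-5.100e-03 -1.300e-03 -1.000e+00]] [-0.04026445 -0.30914182  0.6323057 ]
-0.011 0.0427 -0.002 [336.4 261.4]
-0.011 0.0427 -0.03 [351.1 289.8]
-0.011 0.057 -0.002 [363.7 261.4]
-0.011 0.057 -0.03 [383.2 289.7]
0.011 0.0427 -0.002 [339.3 221.5]
0.011 0.0427 -0.03 [355.2 243.7]
0.011 0.057 -0.002 [367.6 221.5]
0.011 0.057 -0.03 [388.7 243.6]
cam in tool [ 6.84468301e-02 -1.61962904e-04 -1.63286903e-01]
```

View pics/w2z.png

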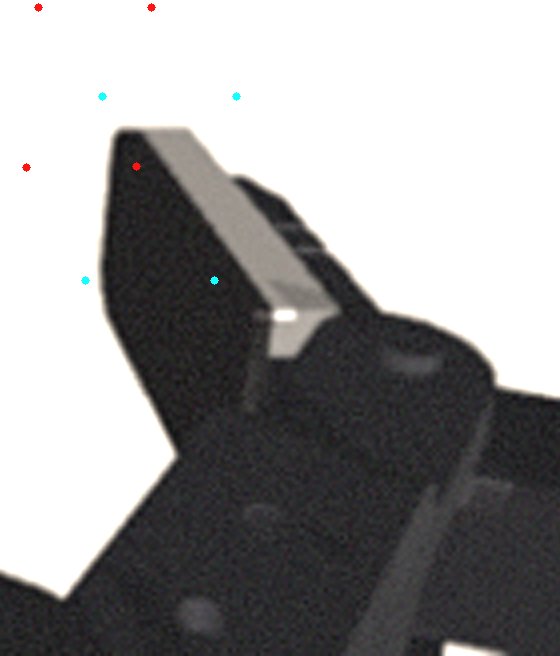

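```bash
python3 - <<'E'
from h import *
s=sense();R=s['tcp_rot'];p=s['tool_pos'];print(p)
outs=[]
for cam in("scene","top"):
    ci=camera_info(cam);im=cv2.cvtColor(snapshot(cam),cv2.COLOR_RGB2BGR);cv2.imwrite(f"pics/{cam}3.png",im)
    c=proj(ci,[p+R@np.array([0,0,-.03])])[0].astype(int)
    f=8;x0,y0=c[0]-36,c[1]-36
    big=cv2.resize(im[y0:y0+72,x0:x0+72],None,fx=5.5,fy=5.5,interpolation=cv2.INTER_CUBIC)
    for sg in(1,-1):
      for z,col in((-.002,(0,0,255)),(-.032,(255,255,0))):
        for x in(-.011,.011):
            q=(proj(ci,[p+R@np.array([x,sg*.0427,z])])[0]-[x0,y0]+.5)*5.5
            cv2.circle(big,tuple(q.astype(int)),3,col,-1)
    outs.append(cv2.convertScaleAbs(big,alpha=1.8,beta=10))
cv2.imwrite("pics/tips3.png",np.hstack(outs))
E
```

```text
[0.44579778 0.13201394 0.24993888]
```

View pics/tips3.png

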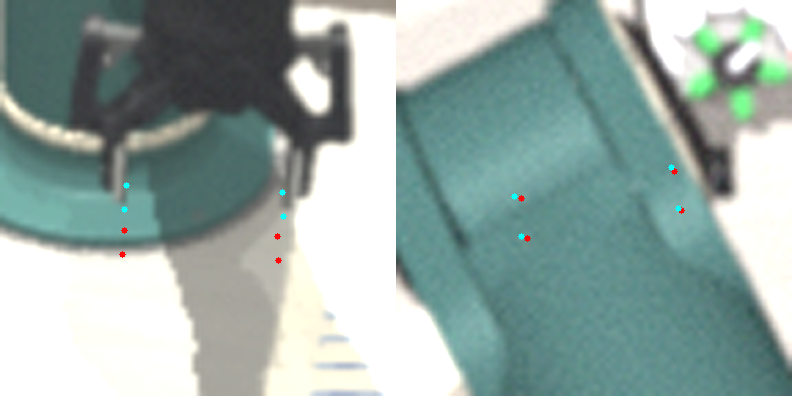

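The wrist and scene cameras both place the open fingertips about 31 mm behind the TCP, not the 2 mm I worked out from the description. I'll use the measured value, move down beside the wheel and check again.

```bash
python3 -m jog '[{"travel":[0.005,0.005,0.03],"angular":[0,0,0],"claw":-1},{"travel":[0.01,0.01,0.06],"angular":[0,0,0],"claw":-1},{"travel":[0.015,0.015,0.09],"angular":[0,0,0],"claw":-1},{"travel":[0.02,0.018,0.115],"angular":[0,0,0],"claw":-1},{"travel":[0.02,0.018,0.135],"angular":[0,0,0],"claw":-1},{"travel":[0.02,0.018,0.15],"angular":[0,0,0],"claw":-1},{"travel":[0.02,0.018,0.15],"angular":[0,0,0],"claw":-1},{"travel":[0.02,0.018,0.15],"angular":[0,0,0],"claw":-1}]'
cat > look.py <<'E'
from h import *
import sys
W=np.array([0.5402,0.0568]);ex=np.array([.9885,.1513]);ey=np.array([-.1513,.9885])
def look(tag,cam="wrist"):
    s=sense();R=s['tcp_rot'];p=s['tool_pos'];d=p[:2]-W
    print("TCP slicer mm",(d@ex*1e3).round(1),(d@ey*1e3).round(1),(p[2]*1e3).round(1),"F",s['ft_force'].round(2),"t",s['time_s'],"yaw",np.degrees(np.arctan2(R[1,0],R[0,0])).round(2),"tilt",R[2,:2].round(4))
    ci=camera_info(cam);im=cv2.cvtColor(snapshot(cam),cv2.COLOR_RGB2BGR);cv2.imwrite(f"pics/{tag}.png",im)
    return s,ci,im
E
python3 - <<'E'
from look import *
s,ci,im=look("w4")
print(proj(ci,[[*W,.1]]))
s,c2,im2=look("s4","scene")
cv2.imwrite("pics/s4z.png",cv2.resize(im2[130:230,200:320],None,fx=5,fy=5,interpolation=cv2.INTER_CUBIC))
E
```

```text
time_s: 3.02
tool_pos: [0.4695, 0.1168, 0.1012]
tcp_rot: [[0.989, 0.149, 0.001], [0.149, -0.989, -0.0], [0.001, 0.0, -1.0]]
ft_force: [-0.3, -0.5, 0.7]
gripper_width: 0.0856
TCP slicer mm -60.8 70.0 101.2 F [-0.32 -0.53  0.74] t 3.0167 yaw 8.57 tilt [0.0009 0.0005]
[[401.67220177 119.69181314]]
TCP slicer mm -60.4 70.3 101.7 F [ 0.44  0.2  -0.53] t 3.0667 yaw 8.59 tilt [0.002  0.0005]
```

View pics/w4.png

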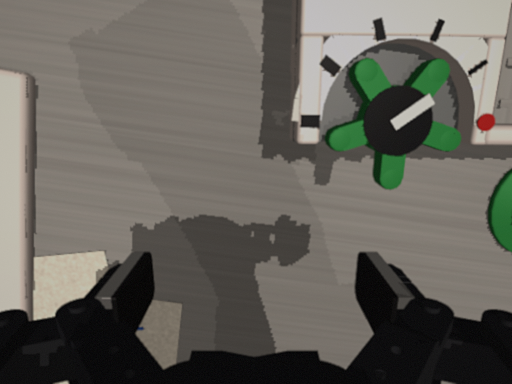

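View pics/s4z.png

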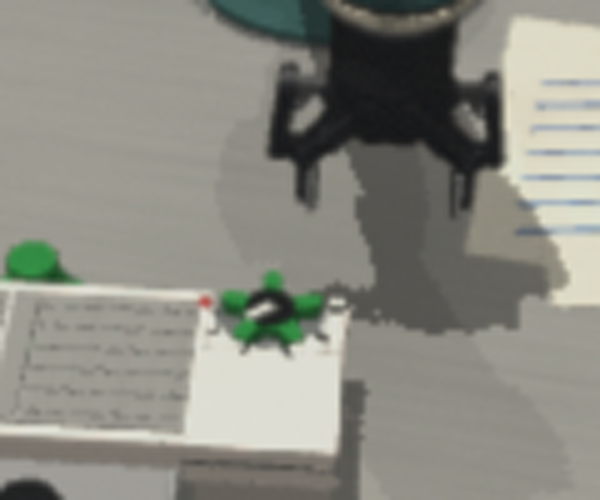

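```bash
python3 -m jog '[{"travel":[0,0,0.015],"angular":[0,0,0],"claw":-1},{"travel":[0,0,0.03],"angular":[0,0,0],"claw":-1},{"travel":[0,0,0.042],"angular":[0,0,0],"claw":-1},{"travel":[0,0,0.042],"angular":[0,0,0],"claw":-1},{"travel":[0,0,0.042],"angular":[0,0,0],"claw":-1},{"travel":[0.004,0,0.042],"angular":[0,0,0],"claw":-1},{"travel":[0.008,0,0.042],"angular":[0,0,0],"claw":-1},{"travel":[0.008,0,0.042],"angular":[0,0,0],"claw":-1}]'
python3 - <<'E'
from look import *
s,ci,im=look("w5")
print(proj(ci,[[*W,.1]]))
s,c2,im2=look("s5","scene")
cv2.imwrite("pics/s5z.png",cv2.resize(im2[130:230,200:320],None,fx=5,fy=5,interpolation=cv2.INTER_CUBIC))
E
```

```text
time_s: 3.78
tool_pos: [0.478, 0.1188, 0.0588]
tcp_rot: [[0.989, 0.15, 0.002], [0.15, -0.989, 0.0], [0.002, -0.0, -1.0]]
ft_force: [0.6, -0.6, -0.5]
gripper_width: 0.086
TCP slicer mm -52.1 70.7 58.8 F [ 0.64 -0.65 -0.49] t 3.7833 yaw 8.61 tilt [ 0.0016 -0.0002]
[[449.89472331 150.0554207 ]]
TCP slicer mm -52.6 70.8 58.5 F [-0.26 -0.76  0.2 ] t 3.8333 yaw 8.62 tilt [ 0.001  -0.0002]
```

View pics/w5.png

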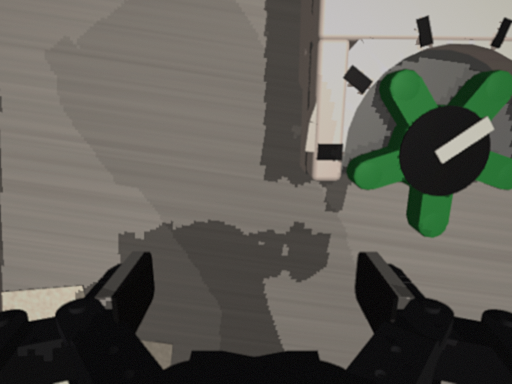

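View pics/s5z.png

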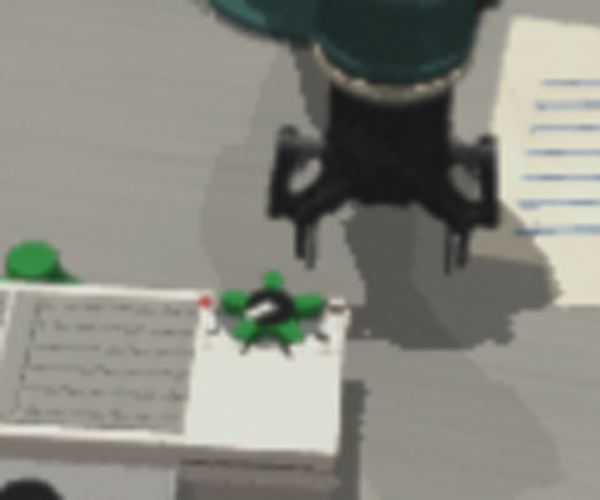

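```bash
python3 -m jog '[{"travel":[0.004,0,0.002],"angular":[0,0,0],"claw":-1},{"travel":[0.008,0,0.002],"angular":[0,0,0],"claw":-1},{"travel":[0.012,0,0.002],"angular":[0,0,0],"claw":-1},{"travel":[0.016,0,0.002],"angular":[0,0,0],"claw":-1},{"travel":[0.019,0,0.002],"angular":[0,0,0],"claw":-1},{"travel":[0.021,0,0.002],"angular":[0,0,0],"claw":-1},{"travel":[0.021,0,0.002],"angular":[0,0,0],"claw":-1},{"travel":[0.021,0,0.002],"angular":[0,0,0],"claw":-1}]'
python3 - <<'E'
from look import *
s,ci,im=look("w6")
E
```

```text
time_s: 4.55
tool_pos: [0.4974, 0.1218, 0.0559]
tcp_rot: [[0.989, 0.15, -0.0], [0.15, -0.989, 0.0], [-0.0, -0.0, -1.0]]
ft_force: [-1.0, -0.3, -0.5]
gripper_width: 0.0854
TCP slicer mm -32.5 70.8 55.9 F [-0.95 -0.25 -0.49] t 4.55 yaw 8.64 tilt [-0.0003 -0.0001]
```

View pics/w6.png

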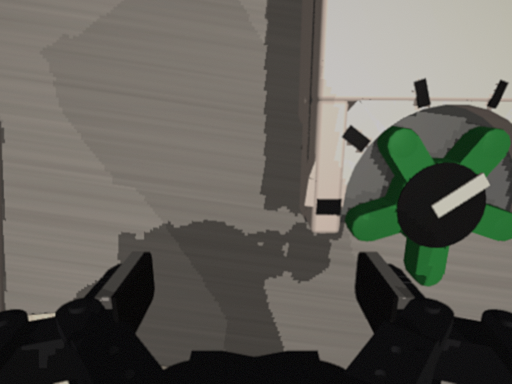

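```bash
python3 -m jog '[{"travel":[0,0.003,0],"angular":[0,0,0],"claw":-1},{"travel":[0,0.006,0],"angular":[0,0,0],"claw":-1},{"travel":[0,0.008,0],"angular":[0,0,0],"claw":-1},{"travel":[0,0.010,0],"angular":[0,0,0],"claw":-1},{"travel":[0,0.012,0],"angular":[0,0,0],"claw":-1},{"travel":[0,0.014,0],"angular":[0,0,0],"claw":-1},{"travel":[0,0.016,0],"angular":[0,0,0],"claw":-1},{"travel":[0,0.016,0],"angular":[0,0,0],"claw":-1}]'
python3 - <<'E'
from look import *
s,ci,im=look("w7")
E
```

```text
time_s: 5.27
tool_pos: [0.5, 0.1054, 0.056]
tcp_rot: [[0.989, 0.15, 0.0], [0.15, -0.989, -0.0], [0.0, 0.0, -1.0]]
ft_force: [0.2, -0.3, 0.0]
gripper_width: 0.0853
TCP slicer mm -32.4 54.1 56.0 F [ 0.23 -0.32  0.01] t 5.2667 yaw 8.61 tilt [0.0001 0.0003]
```

View pics/w7.png

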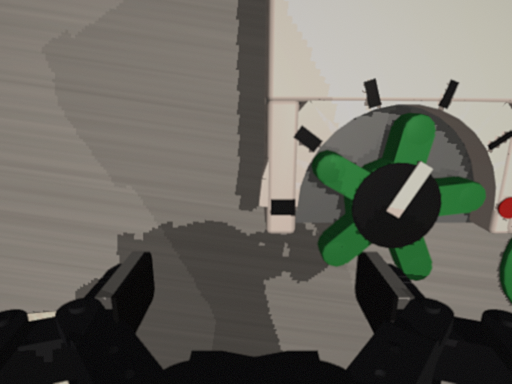

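The wheel has gone past the half-way point. The following nose, near (342,245), is resting on the finger's rear side, so I'll move on slightly and withdraw outwards.

```bash
python3 -m jog '[{"travel":[0,0.002,0],"angular":[0,0,0],"claw":-1},{"travel":[0,0.004,0],"angular":[0,0,0],"claw":-1},{"travel":[-0.004,0.004,0],"angular":[0,0,0],"claw":-1},{"travel":[-0.009,0.004,0],"angular":[0,0,0],"claw":-1},{"travel":[-0.015,0.004,0],"angular":[0,0,0],"claw":-1},{"travel":[-0.022,0.004,0],"angular":[0,0,0],"claw":-1},{"travel":[-0.028,0.004,0],"angular":[0,0,0],"claw":-1},{"travel":[-0.028,0.004,0],"angular":[0,0,0],"claw":-1}]'
python3 - <<'E'
from look import *
s,ci,im=look("w8")
E
```

```text
time_s: 5.98
tool_pos: [0.4714, 0.0976, 0.056]
tcp_rot: [[0.989, 0.151, -0.001], [0.151, -0.989, -0.001], [-0.001, 0.0, -1.0]]
ft_force: [0.9, 1.7, 0.6]
gripper_width: 0.0852
TCP slicer mm -61.9 50.7 56.0 F [0.89 1.65 0.57] t 5.9833 yaw 8.66 tilt [-0.0007  0.0005]
```

View pics/w8.png

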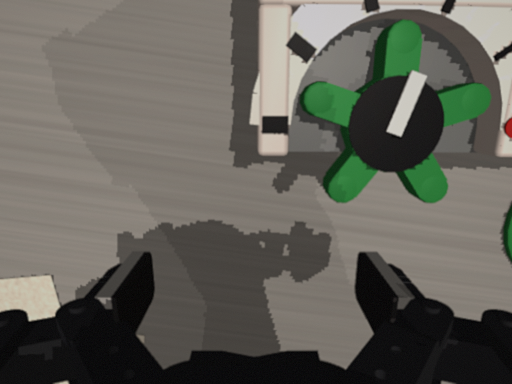

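The wheel rests in click 2, with the line at the second mark. For the next push I'll go round behind the nose at (348,185).

```bash
python3 -m jog '[{"travel":[0,-0.015,0],"angular":[0,0,0],"claw":-1},{"travel":[0,-0.033,0],"angular":[0,0,0],"claw":-1},{"travel":[0,-0.034,0],"angular":[0,0,0],"claw":-1},{"travel":[0.008,-0.034,0],"angular":[0,0,0],"claw":-1},{"travel":[0.016,-0.034,0],"angular":[0,0,0],"claw":-1},{"travel":[0.024,-0.034,0],"angular":[0,0,0],"claw":-1},{"travel":[0.030,-0.034,0],"angular":[0,0,0],"claw":-1},{"travel":[0.030,-0.034,0],"angular":[0,0,0],"claw":-1}]'
python3 - <<'E'
from look import *
s,ci,im=look("w9")
E
```

```text
time_s: 6.7
tool_pos: [0.4989, 0.1357, 0.0559]
tcp_rot: [[0.989, 0.149, 0.0], [0.149, -0.989, 0.001], [0.0, -0.0, -1.0]]
ft_force: [-0.6, -0.2, -0.9]
gripper_width: 0.0856
TCP slicer mm -28.9 84.3 55.9 F [-0.65 -0.22 -0.9 ] t 6.7 yaw 8.57 tilt [ 0.0004 -0.0005]
```

View pics/w9.png

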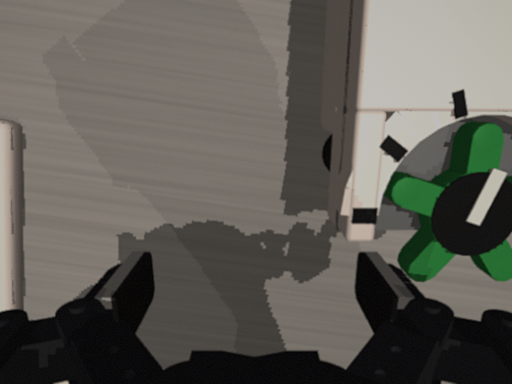

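```bash
python3 -m jog '[{"travel":[0,0.002,0],"angular":[0,0,0],"claw":-1},{"travel":[0,0.004,0],"angular":[0,0,0],"claw":-1},{"travel":[0,0.006,0],"angular":[0,0,0],"claw":-1},{"travel":[0,0.008,0],"angular":[0,0,0],"claw":-1},{"travel":[0,0.010,0],"angular":[0,0,0],"claw":-1},{"travel":[0,0.012,0],"angular":[0,0,0],"claw":-1},{"travel":[0,0.014,0],"angular":[0,0,0],"claw":-1},{"travel":[0,0.014,0],"angular":[0,0,0],"claw":-1}]'
python3 - <<'E'
from look import *
s,ci,im=look("w10")
E
```

```text
time_s: 7.42
tool_pos: [0.4982, 0.1223, 0.0558]
tcp_rot: [[0.989, 0.151, -0.002], [0.151, -0.989, 0.0], [-0.002, -0.001, -1.0]]
ft_force: [-0.2, -0.0, 0.3]
gripper_width: 0.0856
TCP slicer mm -31.6 71.1 55.8 F [-0.17 -0.03  0.34] t 7.4167 yaw 8.68 tilt [-0.0016 -0.0005]
```

View pics/w10.png

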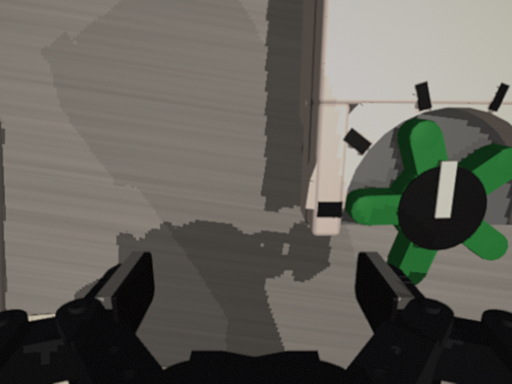

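It has turned about 14° so far, short of half-way, so I'll keep pushing gently.

```bash
python3 -m jog '[{"travel":[0,0.0015,0],"angular":[0,0,0],"claw":-1},{"travel":[0,0.003,0],"angular":[0,0,0],"claw":-1},{"travel":[0,0.004,0],"angular":[0,0,0],"claw":-1},{"travel":[0,0.005,0],"angular":[0,0,0],"claw":-1},{"travel":[0,0.005,0],"angular":[0,0,0],"claw":-1},{"travel":[0,0.005,0],"angular":[0,0,0],"claw":-1},{"travel":[0,0.005,0],"angular":[0,0,0],"claw":-1},{"travel":[0,0.005,0],"angular":[0,0,0],"claw":-1}]'
python3 - <<'E'
from look import *
s,ci,im=look("w11")
E
```

```text
time_s: 8.13
tool_pos: [0.5002, 0.1172, 0.056]
tcp_rot: [[0.989, 0.15, -0.0], [0.15, -0.989, 0.0], [-0.0, -0.0, -1.0]]
ft_force: [-0.4, 0.3, -0.1]
gripper_width: 0.0855
TCP slicer mm -30.4 65.8 56.0 F [-0.39  0.34 -0.13] t 8.1333 yaw 8.64 tilt [-0.     -0.0001]
```

View pics/w11.png

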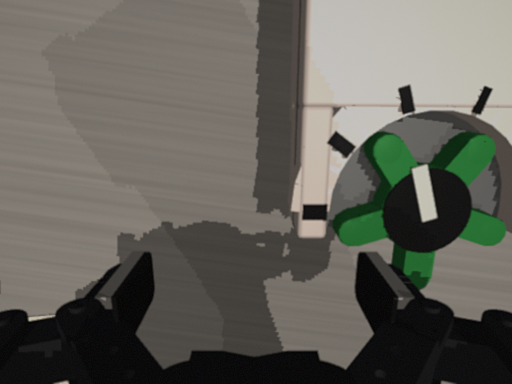

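The wheel snapped into click 3 (line at the third mark), and the finger is already behind the next nose. Last click: the same motion as the first one.

```bash
python3 -m jog '[{"travel":[0,0.002,0],"angular":[0,0,0],"claw":-1},{"travel":[0,0.004,0],"angular":[0,0,0],"claw":-1},{"travel":[0,0.006,0],"angular":[0,0,0],"claw":-1},{"travel":[0,0.008,0],"angular":[0,0,0],"claw":-1},{"travel":[0,0.010,0],"angular":[0,0,0],"claw":-1},{"travel":[0,0.012,0],"angular":[0,0,0],"claw":-1},{"travel":[0,0.012,0],"angular":[0,0,0],"claw":-1},{"travel":[0,0.012,0],"angular":[0,0,0],"claw":-1}]'
python3 - <<'E'
from look import *
s,ci,im=look("w12")
E
```

```text
time_s: 8.85
tool_pos: [0.5021, 0.1047, 0.056]
tcp_rot: [[0.989, 0.15, 0.0], [0.15, -0.989, -0.0], [0.0, 0.0, -1.0]]
ft_force: [0.3, -2.2, -0.0]
gripper_width: 0.0854
TCP slicer mm -30.4 53.1 56.0 F [ 0.26 -2.18 -0.03] t 8.85 yaw 8.6 tilt [0.     0.0005]
```

View pics/w12.png

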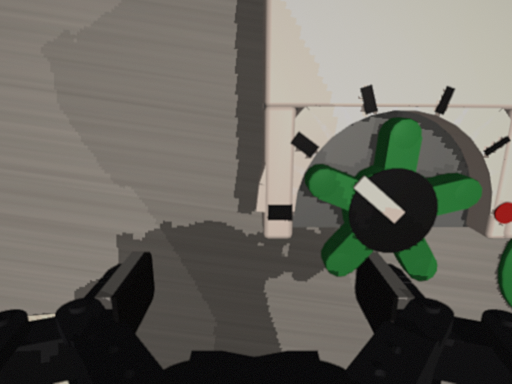

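It has snapped over and the following nose rests on the finger again. I'll move on 3 mm and withdraw.

```bash
python3 -m jog '[{"travel":[0,0.0015,0],"angular":[0,0,0],"claw":-1},{"travel":[0,0.003,0],"angular":[0,0,0],"claw":-1},{"travel":[-0.004,0.003,0],"angular":[0,0,0],"claw":-1},{"travel":[-0.009,0.003,0],"angular":[0,0,0],"claw":-1},{"travel":[-0.015,0.003,0],"angular":[0,0,0],"claw":-1},{"travel":[-0.025,0.003,0],"angular":[0,0,0],"claw":-1},{"travel":[-0.035,0.003,0],"angular":[0,0,0],"claw":-1},{"travel":[-0.035,0.003,0],"angular":[0,0,0],"claw":-1}]'
python3 - <<'E'
from look import *
s,ci,im=look("w13")
E
```

```text
time_s: 9.57
tool_pos: [0.4655, 0.0967, 0.0559]
tcp_rot: [[0.989, 0.151, -0.001], [0.151, -0.989, -0.001], [-0.001, 0.001, -1.0]]
ft_force: [0.4, 0.2, -0.8]
gripper_width: 0.0854
TCP slicer mm -67.8 50.7 55.9 F [ 0.4   0.23 -0.8 ] t 9.5667 yaw 8.68 tilt [-0.0013  0.0006]
```

View pics/w13.png

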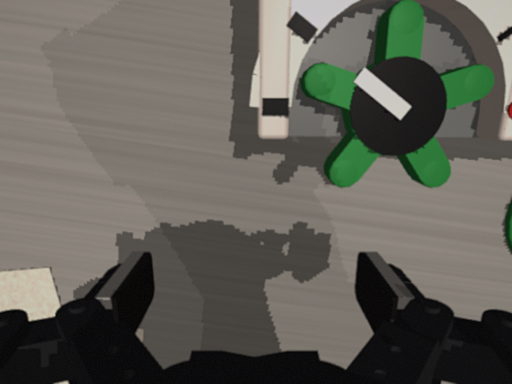

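The line now points at the fourth mark (303,25). I'll back away further, then measure the angle and check the loose objects.

```bash
python3 -m jog '[{"travel":[-0.01,0,0],"angular":[0,0,0],"claw":-1},{"travel":[-0.02,0,-0.01],"angular":[0,0,0],"claw":-1},{"travel":[-0.02,0,-0.035],"angular":[0,0,0],"claw":-1},{"travel":[-0.02,-0.01,-0.065],"angular":[0,0,0],"claw":-1},{"travel":[-0.02,-0.02,-0.09],"angular":[0,0,0],"claw":-1},{"travel":[-0.02,-0.02,-0.12],"angular":[0,0,0],"claw":-1},{"travel":[-0.02,-0.02,-0.12],"angular":[0,0,0],"claw":-1},{"travel":[-0.02,-0.02,-0.12],"angular":[0,0,0],"claw":-1}]'
python3 - <<'E'
from look import *
s,ci,im=look("w14")
c=proj(ci,[[*W,.1]])[0];print(c)
x0,y0=int(c[0])-60,max(0,int(c[1])-60)
hsv=cv2.cvtColor(im,cv2.COLOR_BGR2HSV)
m=cv2.inRange(hsv,(0,0,120),(180,50,255));k=np.zeros_like(m);cv2.circle(k,tuple(c.astype(int)),20,255,-1);m&=k
n,l,st,ce=cv2.connectedComponentsWithStats(m);i=1+np.argmax(st[1:,4]);print("line",st[i][4],ce[i])
yy,xx=np.nonzero(l==i);P=ray(ci,np.c_[xx,yy],.1)[:,:2];Q=np.c_[(P-W)@ex,(P-W)@ey]
u=np.linalg.svd(Q-Q.mean(0))[2][0];u*=np.sign(u@Q.mean(0));b=np.degrees(np.arctan2(u[1],u[0]));print("mean mm",Q.mean(0)*1e3,"bearing",b,"joint",np.radians(b+90))
_,_,t=look("top14","top");_,_,sc=look("sc14","scene")
cv2.imwrite("pics/w14z.png",cv2.resize(im[y0:y0+120,x0:x0+120],None,fx=4,fy=4,interpolation=cv2.INTER_CUBIC))
for nme,a,b0 in(("top",t,"pics/top0.png"),("scene",sc,"pics/scene0.png")):
    d=cv2.absdiff(a,cv2.imread(b0)).max(2);cv2.imwrite(f"pics/d_{nme}.png",(d>50).astype(np.uint8)*255)
cv2.imwrite("pics/cmp14.png",cv2.resize(np.hstack([t,cv2.imread("pics/d_top.png")]),(800,300)))
cv2.imwrite("pics/cmp14s.png",cv2.resize(np.hstack([sc,cv2.imread("pics/d_scene.png")]),(800,300)))
E
```

```text
time_s: 10.28
tool_pos: [0.4455, 0.1138, 0.1771]
tcp_rot: [[0.989, 0.15, 0.003], [0.15, -0.989, -0.001], [0.003, 0.001, -1.0]]
ft_force: [0.3, -0.2, -0.2]
gripper_width: 0.0855
TCP slicer mm -85.0 70.6 177.1 F [ 0.28 -0.22 -0.19] t 10.2833 yaw 8.62 tilt [0.0028 0.001 ]
[359.14949464  77.80764935]
line 215 [351.19534884  74.05581395]
mean mm [2.3601492  5.51912111] bearing 52.97294662464911 joint 2.495348659878241
TCP slicer mm -85.6 70.5 176.1 F [ 0.57 -0.35 -0.33] t 10.3333 yaw 8.61 tilt [0.0008 0.0007]
TCP slicer mm -85.9 70.5 175.4 F [-0.21 -0.21 -0.54] t 10.3833 yaw 8.62 tilt [-0.0005  0.0003]
```

View pics/w14z.png

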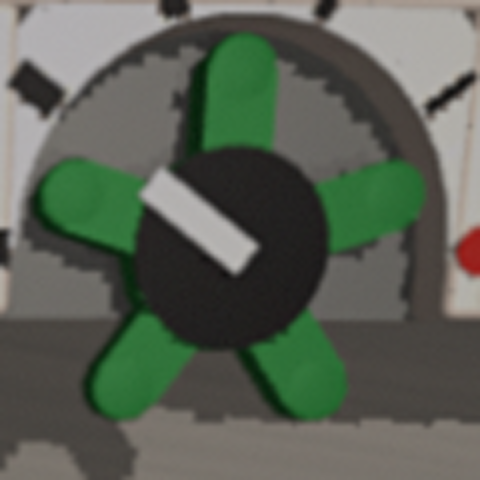

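View pics/cmp14.png

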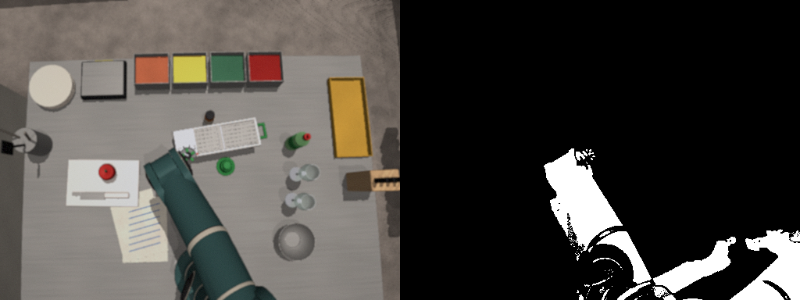

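View pics/cmp14s.png

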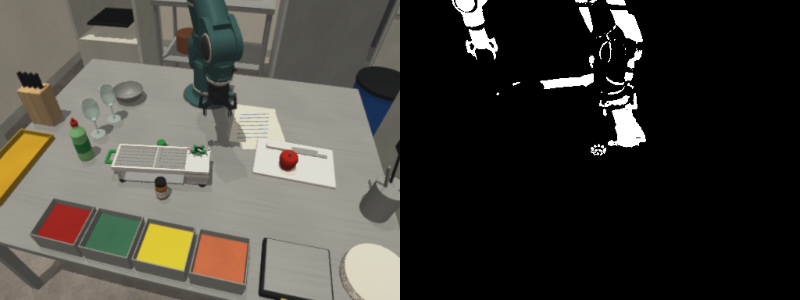

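The line sits at the fourth mark: the measured joint angle is 2.50 rad, against a target of 2.513. Compared with the first pictures, only the arm, its shadow and the wheel have changed. The arm is clear of everything, so I'm handing in.

```bash
python3 -c "
from station import *
print(close_job())"
```

```text
the job is handed in; nothing more can be done
None
```

The slicer is set to 4 mm: the wheel's white line stands at the fourth mark and the wheel rests in that click. I handed the job in at about 10.4 s.

- **What I did:** The wheel started at click 1. I flicked it forward three clicks with the back of one open finger, checking with the wrist camera after each, then withdrew outwards and up.
- **Wheel:** the last wrist picture gives a bearing of 53.0° (joint about 2.50 rad; target 2.513, allowed 2.39–2.64). I took this from one picture and did not measure its speed, but the line already stood at the fourth mark in the picture before, after the finger had come away.
- **Forces:** wrist force readings at the end of each move were about 2.2 N at most. I did not record peaks within a move.
- **Loose objects:** comparing the top and scene pictures with the first ones, only the arm, its shadow and the wheel differ. The robot was clear of everything at the end and never went near the blade.

Two things disagreed with what I expected:
- **Fingertips:** the open fingertips were about 31 mm behind the TCP in two camera views, not the roughly 2 mm I worked out from the description. I used the measured value.
- **Wheel position:** the wheel's position differed by 1–2 mm between views, which is within the calibration error.

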